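Fit the end cap on the clay extruder, loose enough to turn the die

TASK

Fit the end cap of the clay extruder: pick up the knurled brass cap, set it on the extruder's threaded mouth and screw it on clockwise until it bottoms out hard against its stop. Then back it off a quarter turn, so that I can still swivel the ribbon die under it, and finish while gripping the cap there: keep hold of it, do not let go. Leave the other things on the table where they are.

Things in the scene. Friction and masses are not known exactly. Their poses are not given: they have to be found in the camera images.
- extruder: Clay extruder barrel clamped upright, mouth up, in a grey iron bench stand fixed to the table (foot 115 x 115 mm; clamp 66 mm across up to 64 mm, its screw at the +x side). Origin: centre of the foot's underside. Barrel 49 mm wide; a bead, 52 mm wide, 115 to 119 mm up, has red dots on the +x and -x sides; above it the threaded neck, 43 mm wide, 51 mm over the threads.
- mouth (a point): Centre of the extruder's rim, 150 mm above the table; axes as the extruder's. The die's nozzle (flat, 18 x 9 mm, on a cone 25 mm wide) stands up 22 mm from here. Below it, outside the neck, a coarse two-start right-hand thread: clockwise from above screws the cap down 16 mm a full turn, until its lugs meet a fixed stop.
- end_cap: Knurled brass ring cap, 61 mm wide over the knurls, 24 mm high, about 140 g, lying open side down. Origin: centre of the open underside, z up. Skirt 53 mm wide inside, with two thread lugs 4 mm above the underside on the +x and -x sides, 45 mm between them. Bottomed out, the origin is 20 mm below mouth and cap x lies along extruder x, either way round (a half turn is the same).
- cap_top (a point): Centre of the cap's top, 24 mm above its underside; hole 31 mm wide, red dots over the lugs. Set level on the mouth it rests on the thread, underside 5 to 13 mm below the rim by its yaw, even if let go. From cap x 10 degrees counter-clockwise of extruder x (either way round), 190 degrees clockwise take it home; from other yaws up to 360. It turns easily (0.2 N m) up to the stop. Axial play 1 mm.
- loop_tool: Wooden loop tool, 210 mm long, lying on the table near the front edge; leave alone.
- star_die: Spare steel die disc with six holes, 40 mm wide, 4 mm thick, lying behind the extruder; leave alone.
- round_die: Spare steel die disc with one round hole, 40 mm wide, 4 mm thick, lying behind the extruder; leave alone.
- keys: Bunch of keys with a green tag, on the right; leave alone.
- masking_tape: Roll of masking tape, 104 mm wide, at the back; leave alone.

How it is judged:
On the way:
1. the cap is screwed home: bottomed out on the mouth against its stop (z of end_cap in the frame of mouth below -0.0185 m and angle between the x axis of end_cap and the x axis of extruder, either way round below 0.2 rad and horizontal distance between end_cap and mouth below 0.004 m), for 0.2 s.
At the end, for the whole second after the job is handed in: The cap, having been screwed home against its stop, has been backed off a quarter turn (90 degrees, give or take 25), still sits level and engaged on the thread (its underside at least 13.5 mm below the rim), and the gripper is still holding it, with more than 2 N, at rest (angle between the x axis of end_cap and the x axis of extruder, either way round above 1.13 rad and z of end_cap in the frame of mouth below -0.0135 m and horizontal distance between end_cap and mouth below 0.004 m and angle between end_cap's own z axis and vertical below 0.1 rad and contact force between the fingers and end_cap above 2 N and linear speed of end_cap below 0.02 m/s); the arm keeps its last pose, push and grip.
It fails at once if another thing on the table is pushed away (more than 30 mm) (distance of any of loop_tool, star_die, round_die, keys, masking_tape from where it was at the start of the episode above 0.03 m).
It also fails if it takes over 67 s, if anything falls off the work surface, if the arm or the gripper's body presses on something with over 40 N, if the wrist force passes 120 N, or if a joint passes its speed limit or range.

ROBOT

A 7-joint arm with a two-finger parallel gripper is mounted at the origin on a cart in front of the work surface, level with it; the furniture and walls round the work are solid. World frame = base frame: x ahead of the robot, y to its left, z up, the work surface at z = 0. Lengths are in m, angles in rad, forces in N, time in s.
With the tool pointing down it reaches from about 0.4 to 0.85 m from the base axis. Payload 10.4 kg.
Tool frame: the origin (TCP) lies at the very end of the fingers, on their centre line; the grasp point (between the pads) lies 19 mm behind it (manip.grip_point_offset is the distance from the TCP to the grasp point, in m); z points along the fingers, y is the line along which they close (so a half turn about z gives the same grasp; the last joint's range is limited). The gripper opens to 85 mm and grips with 20 to 120 N. Pads are 22 mm wide; open, the fingers measure 114 mm over their backs; the gripper's body (76 mm by 85 mm) begins 54 mm behind the grasp point. The pads swing forward as they close: fully open they stand 13 mm farther back than shut.
Start: joints at [1.289, 0.332, -0.065, 1.46, 0.022, 1.35, -0.088], TCP at [0.16, -0.604, 0.231] pointing down, gripper open.
Joint ranges: [-2.6, 2.6], [-0.5, 2.12], [-1.47, 1.34], [0.16, 2.42], [-1.27, 4.41], [0.06, 2.06], [-2.6, 2.6]. Speed limits (rad/s): [2.22, 2.22, 2.79, 2.79, 3.14, 3.14, 3.14].

INTERFACE

Orientations are given as a unit quaternion [x, y, z, w].
In Python, from workcell import manip gives the robot as it stands. The module is installed in compiled form; this text tells all that it offers.
- The arm moves only by the shell command python3 -m inch 'ROWS' [OPENING] [FORCE]. ROWS is JSON, a list of rows, each a list of 2 entries, a list of its own where there are three numbers: the shift along the tool's x, y, z each as a share of 0.08 m, from -1 to 1, then the turn, a rotation vector about the tool's x, y, z each as a share of 45 degrees, from -1 to 1. A call has exactly 10 rows; each row is the pose to reach, as a shift and turn from the pose commanded when the call began, along the tool's axes at that moment; what a row does not reach only later rows make up. A row lasts 1/10 s, in which the tool goes at most 50 mm and 8.59 degrees, less where a joint would pass 70% of its speed; a pose out of reach is approached as far as the arm can. A call with a number of a shift or a turn outside -1 to 1 is refused whole. A call with a gripper value outside its range is refused whole. OPENING is the opening, from 0 (shut) to 1 (fully open), set as the call begins (- or left out, the last holds). The fingers move at their own pace and stop on an object; FORCE is the grip in N (left out, the last holds). Time passes only in rows, so rows that repeat a pose let the fingers close, or fill a call up. It gives the time, the measured TCP pose, the force, the opening and the grip force at its end, in the units of the state.
- manip.get_obs(): the state, without advancing time (a new reading comes with each control period).
- manip.camera(name): name is "scene" or "side" or "wrist"; returns the picture (400x640x3 uint8, red, green, blue); there is no depth.
- manip.camera_params(name): a dict with "fov_y" (degrees; the focal length in pixels is half the picture's height over the tangent of half this angle, whatever the lens; pixels are square), "cx", "cy" (the principal point, pixels), "camera_from_world" (4x4, takes a point from world to camera coordinates); the wrist camera has in their place "T_tool_cam" (4x4, takes a point from camera to tool coordinates, whose origin is the TCP and whose axes are the flange's). Camera axes: x right, y up, looking along -z (the intrinsics and any distortion apply to the point x, -y, -z); pixel columns grow to the right and rows downward; lengths in m; the calibration is good to about 2 mm. A picture is of the moment at which its call begins: read the wrist's pose just before it. camera_params takes no time and is no camera call.
- manip.hand_in(): hands the job in; it is judged then, once.
The state is a dict: "clock": time; "joint_pos": joint angles; "joint_velocities": joint speeds; "tau": joint torques, N m; "position": TCP position; "ee_rot": TCP orientation; "ft_force": force on the tool from outside, world axes, zero at the start; "torque": the same for the moment, N m; "grip_width": opening from 0.0 (shut) to 1.0 (fully open); "grasp_force": force on a finger pad.
Only numpy, scipy, OpenCV 4.12 (cv2) and the standard library are available. Lean on these libraries where they do the work, as an engineer would, in place of code of your own. Each camera call takes 0.05 s, during which the arm holds its last target. There are 200 camera calls.

## Working session

There is one attempt and no reset: what is moved stays moved. The work goes in short steps, Python scripts to look and compute and a shell command to move; the robot and the scene stay as the last step left them, time stands still between calls to the robot, and variables do not carry over. Pictures are saved under pics/ and viewed, at most 10 in all, crops included, and the job is handed in when it is done.

```bash
mkdir -p pics; python3 - <<'E'
from workcell import manip
import cv2,numpy as np
o=manip.get_obs();print(o)
for n in("scene","side","wrist"):
    im=manip.camera(n);cv2.imwrite(f"pics/{n}0.png",im[:,:,::-1]);print(n,manip.camera_params(n))
a=np.vstack([cv2.imread(f"pics/{n}0.png") for n in("scene","side")])
print(manip.grip_point_offset)
E
```

```text
{'clock': 0.0, 'joint_pos': array([ 1.28940783,  0.33289014, -0.06465988,  1.46092661,  0.02160721,
        1.34990073, -0.08850237]), 'joint_velocities': array([-4.83921063e-05, -1.89085345e-03,  7.21111825e-04, -7.93161416e-04,
       -5.57311887e-04, -1.11936835e-04,  7.84288855e-04]), 'tau': array([-2.85358674e-04, -6.25437069e+01,  4.92424902e-02, -3.91614783e+01,
        1.61927228e-02,  9.66928405e-03, -2.45375901e-05]), 'position': array([ 0.15981854, -0.60383925,  0.23051145]), 'ee_rot': array([ 9.91641148e-01,  1.29024505e-01, -1.34517598e-04, -7.01960729e-04]), 'ft_force': array([ 0.34963537,  0.18717496, -0.63584739]), 'torque': array([-0.02505756,  0.00875122, -0.00133337]), 'grasp_force': 0.0, 'grip_width': 1.000556650063659}
scene {'fov_y': 52.87311458741676, 'cx': 319.8118580252816, 'cy': 206.51525674830773, 'camera_from_world': array([[-0.9955222 ,  0.09286729,  0.01764106,  0.5999752 ],
       [-0.03519898, -0.53738768,  0.84260045, -0.24599295],
       [ 0.08773011,  0.83820651,  0.5382502 , -0.70566996],
       [ 0.        ,  0.        ,  0.        ,  1.        ]])}
side {'fov_y': 44.18559514004842, 'cx': 310.93490884802605, 'cy': 190.67202310245347, 'camera_from_world': array([[ 0.98596139,  0.16665347, -0.01033252, -0.5319944 ],
       [-0.10402736,  0.66149771,  0.74269717,  0.19987305],
       [ 0.130608  , -0.73119587,  0.66954772, -1.35810309],
       [ 0.        ,  0.        ,  0.        ,  1.        ]])}
wrist {'fov_y': 64.24455845820903, 'cx': 318.4814597353165, 'cy': 201.50673677821734, 'T_tool_cam': array([[ 1.85448761e-03,  9.48700650e-01,  3.16170266e-01,
         8.00030687e-02],
       [ 9.99998051e-01, -1.54539794e-03, -1.22833806e-03,
        -3.60094093e-04],
       [-6.76716241e-04,  3.16171928e-01, -9.48701668e-01,
        -1.41420993e-01],
       [ 0.00000000e+00,  0.00000000e+00,  0.00000000e+00,
         1.00000000e+00]])}
0.0187
```

View pics/scene0.png

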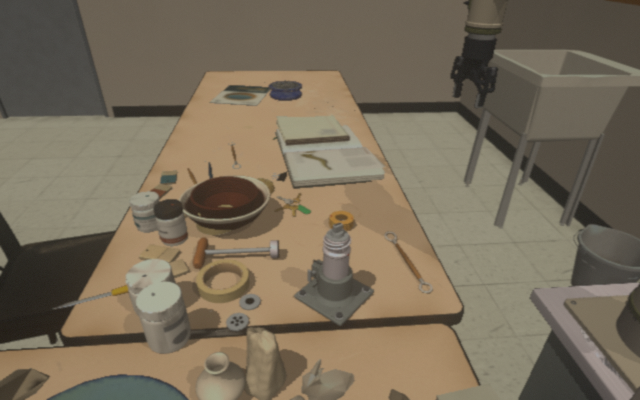

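View pics/side0.png

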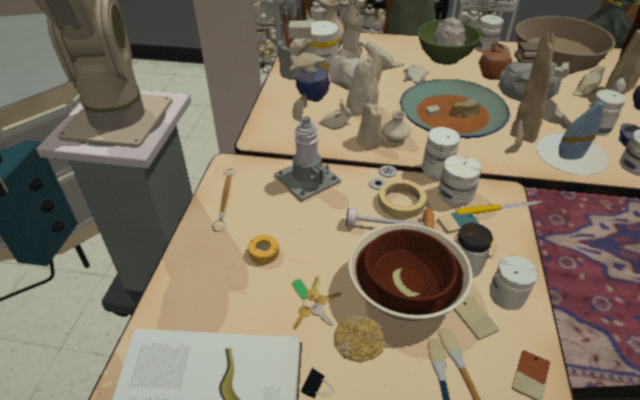

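The scene view shows the cap at about (341,220) and the extruder mouth at about (337,228) with its foot at (335,293). In the side view the cap is at (263,249) and the mouth at about (306,125).

```bash
cat > h.py <<'E'
from workcell import manip
import cv2,numpy as np
from scipy.spatial.transform import Rotation as R
def cam(n,o=None):
    p=manip.camera_params(n)
    if n=="wrist":
        o=o or manip.get_obs();T=np.eye(4);T[:3,:3]=R.from_quat(o['ee_rot']).as_matrix();T[:3,3]=o['position']
        W=T@p['T_tool_cam']
    else: W=np.linalg.inv(p['camera_from_world'])
    return 200/np.tan(np.radians(p['fov_y']/2)),p['cx'],p['cy'],W
def ray(c,u,v):
    f,cx,cy,W=c;d=W[:3,:3]@np.array([(u-cx)/f,-(v-cy)/f,-1]);return W[:3,3],d
def plane(c,u,v,z):
    o,d=ray(c,u,v);return o+d*(z-o[2])/d[2]
def proj(c,P):
    f,cx,cy,W=c;q=np.linalg.inv(W)@np.append(P,1);return np.array([cx+f*q[0]/-q[2],cy-f*q[1]/-q[2]])
def tri(rs):
    A=sum(np.eye(3)-np.outer(d,d)/(d@d) for o,d in rs);b=sum((np.eye(3)-np.outer(d,d)/(d@d))@o for o,d in rs)
    return np.linalg.solve(A,b)
E
python3 - <<'E'
from h import *
S=cam("scene");D=cam("side")
print("cap",plane(S,341,220,.018),plane(D,263,249,.018),tri([ray(S,341,220),ray(D,263,249)]))
print("foot",plane(S,335,293,.0),plane(D,307,180,.0))
a=cv2.imread("pics/scene0.png")[195:325,270:400];b=cv2.imread("pics/side0.png")[110:270,230:350]
a=cv2.resize(a,(390,390),interpolation=2);b=cv2.resize(b,(390,520),interpolation=2)
c=np.zeros((520,790,3),np.uint8);c[:390,:390]=a;c[:,400:]=b;cv2.imwrite("pics/c1.png",c)
E
```

```text
cap [ 0.51328324 -0.40155006  0.018     ] [ 0.51388913 -0.41598874  0.018     ] [ 0.51190901 -0.41061776  0.0116615 ]
foot [ 0.55608846 -0.17326563  0.        ] [ 0.55999302 -0.17623321  0.        ]
```

View pics/c1.png

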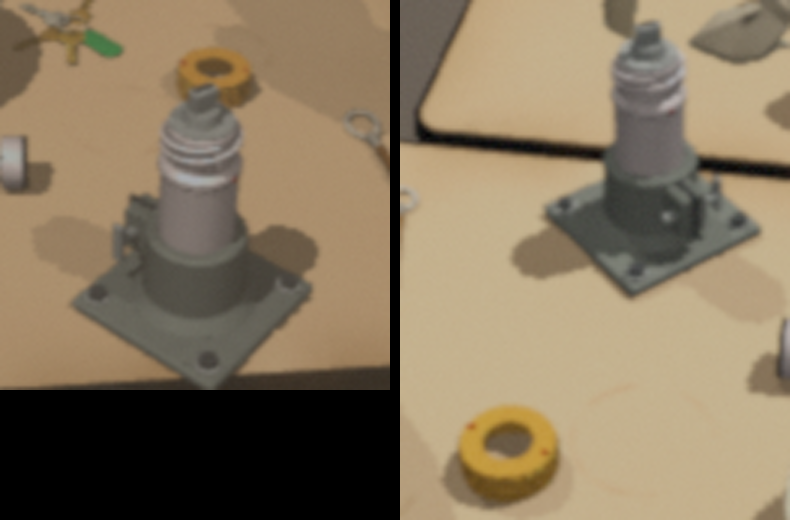

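The crop shows the cap dots at side pixels (252,241) and (275,249). The extruder foot is rotated, with the clamp screw on its +x side.

```bash
python3 - <<'E'
from h import *
S=cam("scene");D=cam("side")
q=lambda x,y:(230+(x-400)/3.25,110+y/3.25)
s=lambda x,y:(270+x/3,195+y/3)
a=plane(D,*q(472,427),.024);b=plane(D,*q(545,452),.024);print("capdots",a,b,(a+b)/2,np.degrees(np.arctan2(*(b-a)[[1,0]])))
a=plane(S,*s(214,66),.024);print("cap scene",a)
F=[plane(D,*q(*p),.006) for p in((545,212),(632,292),(758,228))]
G=[plane(S,*s(*p),.006) for p in((75,300),(212,382),(310,290))]
for f in(F,G):
    print("foot",(f[0]+f[2])/2,[ (np.round(f[i+1]-f[i],3),np.degrees(np.arctan2(*(f[i+1]-f[i])[[1,0]]))) for i in(0,1)])
print("screw",plane(S,*s(120,240),.05),plane(D,*q(715,190),.05))
print("nozzle",tri([ray(S,*s(204,95)),ray(D,*q(649,35))]))
o=manip.get_obs();print(R.from_quat(o['ee_rot']).as_matrix())
E
```

```text
capdots [ 0.48943998 -0.40492528  0.024     ] [ 0.53816382 -0.41763425  0.024     ] [ 0.5138019  -0.41127976  0.024     ] -14.61911346159279
cap scene [ 0.51215417 -0.4057545   0.024     ]
foot [ 0.56022602 -0.17480832  0.006     ] [(array([ 0.078, -0.074,  0.   ]), np.float64(-43.478338885158045)), (array([0.077, 0.08 , 0.   ]), np.float64(46.09424640655263))]
foot [ 0.55826326 -0.16646935  0.006     ] [(array([-0.08 ,  0.075,  0.   ]), np.float64(136.8460696308773)), (array([-0.075, -0.072,  0.   ]), np.float64(-136.1886562332279))]
screw [ 0.60619147 -0.17452567  0.05      ] [ 0.6081981  -0.18711486  0.05      ]
nozzle [ 0.55905897 -0.17130161  0.1631471 ]
[[ 9.66678161e-01  2.55994572e-01 -3.35400161e-04]
 [ 2.55994784e-01 -9.66677621e-01  1.02326672e-03]
 [-6.22731054e-05 -1.07503028e-03 -9.99999420e-01]]
```

```bash
M='python3 -m inch'
for i in 1; do :; done
python3 -m inch '[[[0.1,-0.02,0],[0,0,0]],[[0.2,-0.05,0],[0,0,0]],[[0.3,-0.07,0],[0,0,0]],[[0.4,-0.1,0],[0,0,0]],[[0.5,-0.12,0],[0,0,0]],[[0.6,-0.15,0],[0,0,0]],[[0.7,-0.17,0],[0,0,0]],[[0.8,-0.2,0],[0,0,0]],[[0.9,-0.22,0],[0,0,0]],[[1,-0.25,0],[0,0,0]]]' 1 30
python3 -m inch '[[[0.1,-0.02,0],[0,0,0]],[[0.2,-0.05,0],[0,0,0]],[[0.3,-0.07,0],[0,0,0]],[[0.4,-0.1,0],[0,0,0]],[[0.5,-0.12,0],[0,0,0]],[[0.6,-0.15,0],[0,0,0]],[[0.7,-0.17,0],[0,0,0]],[[0.8,-0.2,0],[0,0,0]],[[0.9,-0.22,0],[0,0,0]],[[1,-0.25,0],[0,0,0]]]'
python3 -m inch '[[[0.1,-0.02,0],[0,0,0]],[[0.2,-0.05,0],[0,0,0]],[[0.3,-0.07,0],[0,0,0]],[[0.4,-0.1,0],[0,0,0]],[[0.5,-0.12,0],[0,0,0]],[[0.6,-0.15,0],[0,0,0]],[[0.7,-0.17,0],[0,0,0]],[[0.8,-0.2,0],[0,0,0]],[[0.9,-0.22,0],[0,0,0]],[[1,-0.25,0],[0,0,0]]]'
python3 -m inch '[[[0.1,-0.02,0],[0,0,0]],[[0.2,-0.05,0],[0,0,0]],[[0.3,-0.07,0],[0,0,0]],[[0.4,-0.1,0],[0,0,0]],[[0.5,-0.12,0],[0,0,0]],[[0.6,-0.15,0],[0,0,0]],[[0.7,-0.17,0],[0,0,0]],[[0.8,-0.2,0],[0,0,0]],[[0.9,-0.22,0],[0,0,0]],[[1,-0.25,0],[0,0,0]]]'
python3 -m inch '[[[0.1,-0.02,0],[0,0,0]],[[0.2,-0.05,0],[0,0,0]],[[0.3,-0.07,0],[0,0,0]],[[0.4,-0.1,0],[0,0,0]],[[0.5,-0.12,0],[0,0,0]],[[0.6,-0.15,0],[0,0,0]],[[0.7,-0.17,0],[0,0,0]],[[0.8,-0.2,0],[0,0,0]],[[0.88,-0.2,0],[0,0,0]],[[0.88,-0.2,0],[0,0,0]]]'
python3 - <<'E'
from h import *
o=manip.get_obs();print(o['position'],o['joint_pos'],o['clock'])
cv2.imwrite("pics/w1.png",manip.camera("wrist")[:,:,::-1])
E
```

```text
clock: 1.15
position: [0.2328, -0.5641, 0.2313]
ee_rot: [0.992, 0.129, 0.0, 0.0]
ft_force: [0.1, -0.5, 0.2]
grip_width: 1.003
grasp_force: 0.0
clock: 2.15
position: [0.305, -0.5243, 0.2313]
ee_rot: [0.992, 0.129, 0.0, 0.0]
ft_force: [-0.7, 0.8, 0.2]
grip_width: 0.998
grasp_force: 0.0
clock: 3.15
position: [0.3772, -0.4845, 0.2313]
ee_rot: [0.992, 0.129, 0.0, 0.0]
ft_force: [-0.7, 0.7, 0.4]
grip_width: 0.999
grasp_force: 0.0
clock: 4.15
position: [0.4494, -0.4447, 0.2313]
ee_rot: [0.992, 0.129, 0.0, 0.0]
ft_force: [-1.3, 0.7, -0.1]
grip_width: 1.003
grasp_force: 0.0
clock: 5.15
position: [0.5138, -0.4107, 0.2312]
ee_rot: [0.992, 0.13, 0.0, -0.0]
ft_force: [0.5, 0.7, -0.4]
grip_width: 1.004
grasp_force: 0.0
[ 0.51381424 -0.41073331  0.23120717] [ 0.78900112  0.41737124 -0.25339309  1.35430452  0.10316538  1.38272195
 -0.77341771] 5.15
```

View pics/w1.png

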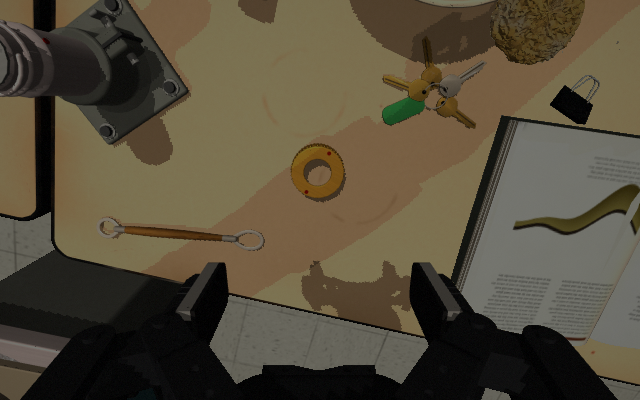

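The wrist view shows the cap at (318,172) with dots at (330,153) and (306,191). A red bead dot is at about (47,40), and the fingers are at the bottom of the picture.

```bash
python3 - <<'E'
from h import *
im=cv2.imread("pics/w1.png");o=manip.get_obs();W=cam("wrist",o)
b,g,r=[im[:,:,i].astype(int) for i in range(3)]
m=((r>1.7*g)&(r>1.7*b)&(r>60)).astype(np.uint8)
n,_,st,c=cv2.connectedComponentsWithStats(m)
for i in range(1,n):
    if st[i,4]>2: print(st[i,4],c[i],plane(W,*c[i],.024),plane(W,*c[i],.117))
E
```

```text
4 [43.   39.75] [ 0.5705283  -0.11473715  0.024     ] [ 0.57583233 -0.18827675  0.117     ]
16 [328.5 153. ] [ 0.53528446 -0.41675149  0.024     ] [ 0.54999037 -0.40972371  0.117     ]
16 [306.  191.5] [ 0.48617103 -0.40374914  0.024     ] [ 0.51397877 -0.40018995  0.117     ]
10 [173.8 236.3] [ 0.39111917 -0.2646776   0.024     ] [ 0.44428359 -0.29821808  0.117     ]
3 [185.         237.33333333] [ 0.3932224  -0.27780065  0.024     ] [ 0.44582575 -0.30784033  0.117     ]
4 [200.5 236. ] [ 0.39975405 -0.29548515  0.024     ] [ 0.45061497 -0.32080719  0.117     ]
5 [210.2 237.8] [ 0.4004031 -0.3070599  0.024    ] [ 0.45109088 -0.32929418  0.117     ]
6 [216.33333333 238.16666667] [ 0.40182197 -0.3142395   0.024     ] [ 0.45213124 -0.3345585   0.117     ]
```

```bash
python3 -m inch '[[[-0.01,0,0.1],[0,0,0]],[[-0.02,0,0.2],[0,0,0]],[[-0.03,-0.01,0.3],[0,0,0]],[[-0.03,-0.01,0.4],[0,0,0]],[[-0.03,-0.01,0.5],[0,0,0]],[[-0.03,-0.01,0.6],[0,0,0]],[[-0.03,-0.01,0.7],[0,0,0]],[[-0.03,-0.01,0.8],[0,0,0]],[[-0.03,-0.01,0.9],[0,0,0]],[[-0.03,-0.01,1],[0,0,0]]]'
python3 -m inch '[[[0,0,0.1],[0,0,0]],[[0,0,0.2],[0,0,0]],[[0,0,0.3],[0,0,0]],[[0,0,0.4],[0,0,0]],[[0,0,0.5],[0,0,0]],[[0,0,0.6],[0,0,0]],[[0,0,0.7],[0,0,0]],[[0,0,0.8],[0,0,0]],[[0,0,0.8],[0,0,0]],[[0,0,0.8],[0,0,0]]]'
python3 - <<'E'
from h import *
o=manip.get_obs();im=manip.camera("wrist")[:,:,::-1].copy();W=cam("wrist",o)
cv2.imwrite("pics/w2.png",im)
b,g,r=[im[:,:,i].astype(int) for i in range(3)]
m=((r>1.9*g)&(r>1.9*b)&(r>60)).astype(np.uint8)
n,_,st,c=cv2.connectedComponentsWithStats(m)
P=[]
for i in range(1,n):
    if st[i,4]>20: p=plane(W,*c[i],.024);P.append(p);print(st[i,4],c[i],p)
T=R.from_quat(o['ee_rot']).as_matrix();print(o['position'],"shift",T.T@(np.mean(P,0)-o['position'])/.08)
E
```

```text
clock: 6.2
position: [0.5103, -0.4113, 0.1507]
ee_rot: [0.992, 0.129, -0.0, 0.0]
ft_force: [-0.1, 0.3, -0.9]
grip_width: 1.004
grasp_force: 0.0
clock: 7.2
position: [0.5103, -0.4113, 0.0873]
ee_rot: [0.992, 0.129, -0.0, -0.0]
ft_force: [1.1, 0.5, 0.4]
grip_width: 1.001
grasp_force: 0.0
37 [335.45945946 184.08108108] [ 0.53636076 -0.41599156  0.024     ]
30 [298.66666667 244.        ] [ 0.48735442 -0.40283759  0.024     ]
[ 0.51028102 -0.41134041  0.08726843] shift [ 0.02525933 -0.01817855  0.790855  ]
```

View pics/w2.png

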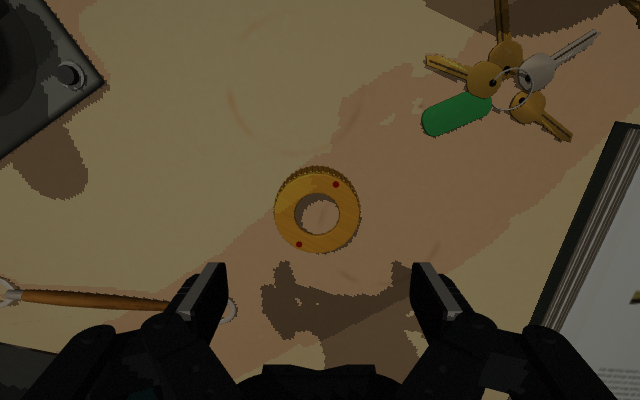

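The close view shows the cap at (317,212), nearly centred. The loop tool's tip is near the left finger at (232,310), so I'm checking the clearance.

```bash
python3 - <<'E'
from h import *
o=manip.get_obs();W=cam("wrist",o);T=R.from_quat(o['ee_rot']).as_matrix()
for p in((234,310),(165,325),(210,320)): print((T.T@(plane(W,*p,.003)-o['position']))[:2])
E
```

```text
[-0.09187205 -0.07113782]
[-0.10723903 -0.13159249]
[-0.10203798 -0.09244126]
```

```bash
python3 -m inch '[[[0.02,-0.02,0.1],[0,0,0]],[[0.02,-0.02,0.2],[0,0,0]],[[0.02,-0.02,0.3],[0,0,0]],[[0.02,-0.02,0.4],[0,0,0]],[[0.02,-0.02,0.5],[0,0,0]],[[0.02,-0.02,0.6],[0,0,0]],[[0.02,-0.02,0.7],[0,0,0]],[[0.02,-0.02,0.8],[0,0,0]],[[0.02,-0.02,0.9],[0,0,0]],[[0.02,-0.02,0.9],[0,0,0]]]'
python3 -m inch '[[[0,0,0.05],[0,0,0]],[[0,0,0.1],[0,0,0]],[[0,0,0.15],[0,0,0]],[[0,0,0.19],[0,0,0]],[[0,0,0.19],[0,0,0]],[[0,0,0.19],[0,0,0]],[[0,0,0.19],[0,0,0]],[[0,0,0.19],[0,0,0]],[[0,0,0.19],[0,0,0]],[[0,0,0.19],[0,0,0]]]'
python3 -m inch '[[[0,0,0],[0,0,0]],[[0,0,0],[0,0,0]],[[0,0,0],[0,0,0]],[[0,0,0],[0,0,0]],[[0,0,0],[0,0,0]],[[0,0,0],[0,0,0]],[[0,0,0],[0,0,0]],[[0,0,0],[0,0,0]],[[0,0,0],[0,0,0]],[[0,0,0],[0,0,0]]]' 0 50
```

```text
clock: 8.25
position: [0.5108, -0.4089, 0.0139]
ee_rot: [0.992, 0.129, -0.001, -0.001]
ft_force: [-0.1, -0.2, -1.2]
grip_width: 0.996
grasp_force: 0.0
clock: 9.25
position: [0.5115, -0.4094, 0.0002]
ee_rot: [0.992, 0.129, 0.0, 0.0]
ft_force: [-0.6, 0.5, 0.0]
grip_width: 1.001
grasp_force: 0.0
clock: 10.25
position: [0.5117, -0.4097, 0.0006]
ee_rot: [0.992, 0.129, 0.0, 0.0]
ft_force: [-0.4, 0.0, 5.9]
grip_width: 0.687
grasp_force: 54.4
```

```bash
python3 -m inch '[[[0,0,-0.1],[0,0,-0.1]],[[0,0,-0.2],[0,0,-0.2]],[[0,0,-0.3],[0,0,-0.3]],[[0,0,-0.4],[0,0,-0.4]],[[0,0,-0.5],[0,0,-0.5]],[[0,0,-0.6],[0,0,-0.6]],[[0,0,-0.7],[0,0,-0.7]],[[0,0,-0.8],[0,0,-0.8]],[[0,0,-0.9],[0,0,-0.9]],[[0,0,-1],[0,0,-1]]]'
python3 -m inch '[[[0.08,0.01,-0.1],[0,0,-0.1]],[[0.16,0.02,-0.2],[0,0,-0.2]],[[0.24,0.04,-0.3],[0,0,-0.3]],[[0.32,0.05,-0.4],[0,0,-0.4]],[[0.4,0.06,-0.5],[0,0,-0.5]],[[0.48,0.07,-0.6],[0,0,-0.6]],[[0.56,0.08,-0.7],[0,0,-0.7]],[[0.64,0.1,-0.8],[0,0,-0.8]],[[0.72,0.11,-0.9],[0,0,-0.9]],[[0.8,0.12,-1],[0,0,-1]]]'
python3 -m inch '[[[0.08,0.06,-0.07],[0,0,-0.1]],[[0.16,0.12,-0.14],[0,0,-0.2]],[[0.24,0.18,-0.21],[0,0,-0.3]],[[0.32,0.24,-0.28],[0,0,-0.4]],[[0.4,0.3,-0.35],[0,0,-0.5]],[[0.48,0.36,-0.42],[0,0,-0.6]],[[0.56,0.42,-0.49],[0,0,-0.7]],[[0.64,0.48,-0.56],[0,0,-0.8]],[[0.72,0.54,-0.63],[0,0,-0.9]],[[0.8,0.6,-0.7],[0,0,-1]]]'
python3 -m inch '[[[0.01,0.08,0],[0,0,-0.06]],[[0.02,0.16,0],[0,0,-0.12]],[[0.03,0.24,0],[0,0,-0.18]],[[0.04,0.32,0],[0,0,-0.24]],[[0.05,0.4,0],[0,0,-0.3]],[[0.06,0.48,0],[0,0,-0.36]],[[0.07,0.56,0],[0,0,-0.42]],[[0.08,0.64,0],[0,0,-0.48]],[[0.09,0.72,0],[0,0,-0.54]],[[0.1,0.8,0],[0,0,-0.58]]]'
python3 -m inch '[[[-0.05,0.08,0],[0,0,0]],[[-0.1,0.16,0],[0,0,0]],[[-0.15,0.24,0],[0,0,0]],[[-0.2,0.32,0],[0,0,0]],[[-0.25,0.4,0],[0,0,0]],[[-0.3,0.48,0],[0,0,0]],[[-0.35,0.56,0],[0,0,0]],[[-0.35,0.64,0],[0,0,0]],[[-0.35,0.7,0],[0,0,0]],[[-0.35,0.7,0],[0,0,0]]]'
python3 - <<'E'
from h import *
o=manip.get_obs();print(o['position'],o['ee_rot'],o['joint_pos'],o['clock'])
cv2.imwrite("pics/w3.png",manip.camera("wrist")[:,:,::-1])
print(proj(cam("wrist",o),[.559,-.172,.15]))
E
```

```text
clock: 11.25
position: [0.5109, -0.409, 0.0796]
ee_rot: [0.866, 0.5, -0.0, -0.001]
ft_force: [0.5, 0.5, -1.7]
grip_width: 0.685
grasp_force: 54.1
clock: 12.25
position: [0.5516, -0.3584, 0.1596]
ee_rot: [0.609, 0.793, -0.0, -0.001]
ft_force: [-0.1, 0.5, -1.3]
grip_width: 0.686
grasp_force: 54.1
clock: 13.25
position: [0.5816, -0.2843, 0.2155]
ee_rot: [0.259, 0.966, 0.0, -0.001]
ft_force: [0.1, 0.1, -2.0]
grip_width: 0.684
grasp_force: 54.1
clock: 14.25
position: [0.6069, -0.225, 0.2154]
ee_rot: [0.035, 0.999, 0.0, -0.001]
ft_force: [0.8, -0.1, -1.9]
grip_width: 0.691
grasp_force: 54.1
clock: 15.25
position: [0.6391, -0.1704, 0.2162]
ee_rot: [0.035, 0.999, 0.0, 0.0]
ft_force: [-0.2, -0.8, -1.8]
grip_width: 0.687
grasp_force: 54.1
[ 0.639075   -0.17040773  0.21624772] [3.49350517e-02 9.99389579e-01 9.69992807e-05 4.60923358e-05] [ 0.76719548  0.55530552 -0.85005639  1.34000939  0.41164503  1.42585389
  1.43634718] 15.25
[307.18452239  99.82096996]
```

View pics/w3.png

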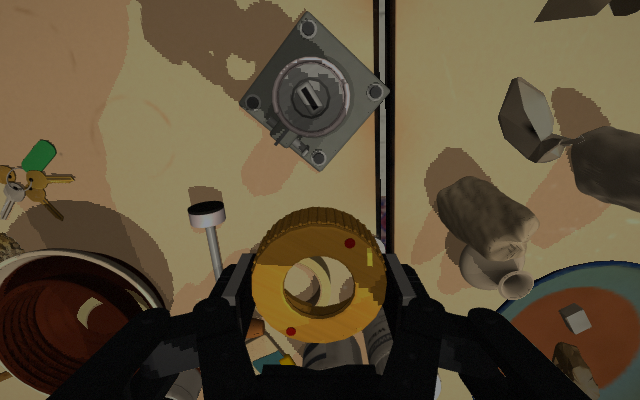

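The overhead wrist view shows the mouth near (311,96) and the cap in hand with dots at (350,243) and (291,331). I'm zooming in on the mouth.

```bash
python3 - <<'E'
from h import *
im=cv2.imread("pics/w3.png");c=cv2.resize(im[40:150,255:365],(660,600),interpolation=cv2.INTER_CUBIC)
c=cv2.resize(im[45:145,261:361],(600,600),interpolation=cv2.INTER_CUBIC);c=cv2.convertScaleAbs(c,alpha=1.6)
cv2.imwrite("pics/c3.png",c)
o=manip.get_obs();W=cam("wrist",o);f=W[0]
b,g,r=[im[:,:,i].astype(int) for i in range(3)]
m=((r>1.9*g)&(r>1.9*b)&(r>60)).astype(np.uint8);m[:230]=0;m[340:]=0;m[:,:270]=0;m[:,370:]=0
n,_,st,c=cv2.connectedComponentsWithStats(m);T=R.from_quat(o['ee_rot']).as_matrix();P=[]
for i in range(1,n):
    if st[i,4]>20: p=T.T@(plane(W,*c[i],o['position'][2]+.024)-o['position']);P.append(p);print(c[i],p)
d=P[1]-P[0];print(np.mean(P,0),np.linalg.norm(d),np.degrees(np.arctan2(d[1],d[0])))
for z,rr in((.15,21.5),(.117,26),(.172,9)): print(z,proj(W,[.559,-.172,z]),proj(W,[.559,-.172+rr/1e3,z])-proj(W,[.559,-.172,z]))
E
```

```text
[349.48837209 242.93023256] [ 0.02546524  0.01259437 -0.02400617]
[290.52173913 331.30434783] [-0.01826635 -0.01245438 -0.02399458]
[ 3.59944658e-03  6.99996492e-05 -2.40003752e-02] 0.05039734537739003 -150.1966170668462
0.15 [308.43354718  99.85071093] [34.59901155 -2.500375  ]
0.117 [309.86684808  99.32699409] [36.12850323 -2.61199746]
0.172 [307.19606254 100.30287805] [16.16992994 -1.16813477]
```

View pics/c3.png

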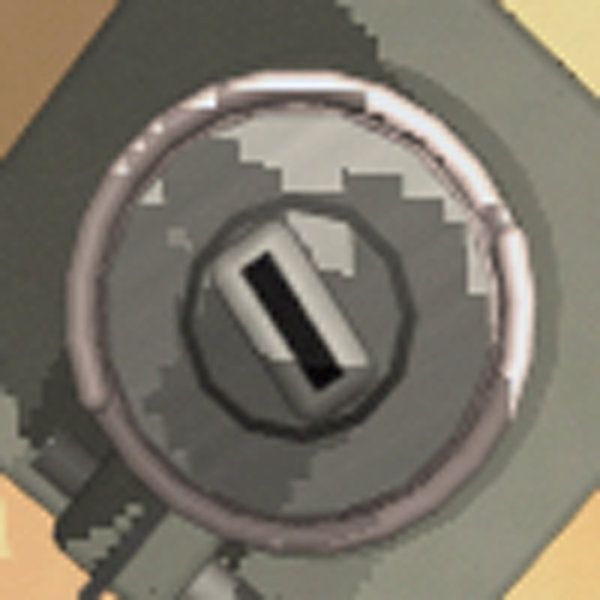

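The crop shows the thread ring centred at about (300,312), which is full-picture (311,97). The cap appears about 3 mm off along tool x in the hand, so I'm checking that with circle fits of the hole and ring and with the fixed cameras.

```bash
python3 - <<'E'
from h import *
from scipy.optimize import least_squares
im=cv2.imread("pics/w3.png");o=manip.get_obs();W=cam("wrist",o);T=R.from_quat(o['ee_rot']).as_matrix();p0=o['position']
h=cv2.cvtColor(im,cv2.COLOR_BGR2HSV)
print(h[250,300],h[222,319],h[285,320],h[230,320])
def fit(px,z):
    X=np.array([T.T@(plane(W,u,v,z)-p0) for u,v in px])[:,:2]
    r=least_squares(lambda q:np.hypot(X[:,0]-q[0],X[:,1]-q[1])-q[2],[0,0,.02],loss='soft_l1',f_scale=.0005)
    return r.x*1e3,np.sqrt(np.mean(r.fun**2))*1e3
# hole: rays out from hole centre until bright yellow
g=im[:,:,2].astype(float)-im[:,:,0]
top=(im[:,:,2]>150)&(im[:,:,0]<90)
top=cv2.morphologyEx(top.astype(np.uint8),cv2.MORPH_CLOSE,np.ones((3,3)))
hole=[];out=[]
for a in np.radians(np.arange(0,360,6)):
    rr=np.arange(5,90,.5);u=320+rr*np.cos(a);v=287+rr*np.sin(a)
    t=top[np.round(v).astype(int),np.round(u).astype(int)]
    k=np.where(t)[0]
    if len(k): hole.append((u[k[0]],v[k[0]]));out.append((u[k[-1]],v[k[-1]]))
z=p0[2]+.024
up=[p for p in hole if p[1]<287]
print("hole all",fit(hole,z),"upper",fit(up,z),"outer",fit(out,z))
vis=im.copy()
for p in hole+out: cv2.circle(vis,(int(p[0]),int(p[1])),1,(0,255,0),-1)
cv2.imwrite("pics/v3.png",cv2.resize(vis[190:360,230:410],(540,510)))
for n in("scene","side"):
    I=manip.camera(n)[:,:,::-1];cv2.imwrite(f"pics/{n}3.png",I);C=cam(n);q=proj(C,p0);H=cv2.cvtColor(I,cv2.COLOR_BGR2HSV)
    m=((H[:,:,0]>12)&(H[:,:,0]<28)&(H[:,:,1]>170)).astype(np.uint8)
    x,y=q.astype(int);mm=np.zeros_like(m);mm[y-30:y+30,x-30:x+30]=m[y-30:y+30,x-30:x+30]
    ys,xs=np.where(mm);print(n,"tcp+12",proj(C,p0+[0,0,.012]),"mask",xs.min(),xs.max(),ys.min(),ys.max(),xs.mean(),ys.mean())
E
```

```text
[ 18 206  93] [ 18 207 107] [ 17 126 136] [ 18 204  95]Traceback (most recent call last):
  File "<stdin>", line 22, in <module>
  File "<stdin>", line 7, in fit
IndexError: too many indices for array: array is 1-dimensional, but 2 were indexed
```

```bash
python3 - <<'E'
from h import *
from scipy.optimize import least_squares
im=cv2.imread("pics/w3.png");o=manip.get_obs();W=cam("wrist",o);T=R.from_quat(o['ee_rot']).as_matrix();p0=o['position']
h=cv2.cvtColor(im,cv2.COLOR_BGR2HSV)
print(h[205:360:5,320].tolist())
def fit(px,z):
    X=np.array([T.T@(plane(W,u,v,z)-p0) for u,v in px])[:,:2]
    r=least_squares(lambda q:np.hypot(X[:,0]-q[0],X[:,1]-q[1])-q[2],[0,0,.02],loss='soft_l1',f_scale=.0005)
    return r.x*1e3,np.sqrt(np.mean(r.fun**2))*1e3
top=((h[:,:,0]<24)&(h[:,:,1]>180)&(h[:,:,2]>70)).astype(np.uint8)
hole=[];out=[]
for a in np.radians(np.arange(0,360,6)):
    rr=np.arange(5,90,.5);u=320+rr*np.cos(a);v=287+rr*np.sin(a)
    t=top[np.round(v).astype(int),np.round(u).astype(int)];k=np.where(t)[0]
    if len(k): hole.append((u[k[0]],v[k[0]]));out.append((u[k[-1]],v[k[-1]]))
z=p0[2]+.024
print("hole all",fit(hole,z),"out low",fit([p for p in out if p[1]>300],z),"outer",fit(out,z))
vis=im.copy()
for p in hole+out: cv2.circle(vis,(int(p[0]),int(p[1])),0,(0,255,0),-1)
cv2.imwrite("pics/v3.png",cv2.convertScaleAbs(cv2.resize(vis[190:360,230:410],(720,680),interpolation=cv2.INTER_NEAREST)[:600],alpha=1.7))
for n in("scene","side"):
    I=manip.camera(n)[:,:,::-1];cv2.imwrite(f"pics/{n}3.png",I);C=cam(n);q=proj(C,p0);H=cv2.cvtColor(I,cv2.COLOR_BGR2HSV)
    m=((H[:,:,0]>12)&(H[:,:,0]<28)&(H[:,:,1]>170)).astype(np.uint8)
    x,y=q.astype(int);mm=np.zeros_like(m);mm[y-30:y+30,x-30:x+30]=m[y-30:y+30,x-30:x+30]
    ys,xs=np.where(mm);print(n,"tcp+12",proj(C,p0+[0,0,.012]),len(xs),"mask",xs.min(),xs.max(),ys.min(),ys.max()) if len(xs) else print(n,"none")
E
```

```text
[[23, 86, 145], [18, 207, 64], [17, 205, 61], [17, 210, 51], [17, 201, 75], [18, 204, 95], [18, 213, 92], [18, 209, 94], [18, 211, 92], [18, 215, 89], [18, 209, 84], [18, 134, 57], [21, 128, 68], [23, 117, 146], [24, 119, 144], [24, 114, 145], [17, 126, 136], [17, 132, 91], [17, 124, 138], [24, 118, 145], [23, 117, 144], [18, 218, 48], [18, 227, 37], [18, 204, 135], [18, 205, 142], [18, 204, 140], [18, 204, 140], [18, 204, 135], [17, 55, 65], [17, 55, 65], [90, 27, 19]]
hole all (array([ 4.82403997,  0.61416144, 15.21034442]), np.float64(1.2847945130605967)) out low (array([ 4.02304912, -0.19323273, 28.54938449]), np.float64(4.809956343015862)) outer (array([ 5.13445132, -0.05807812, 29.25423139]), np.float64(3.280527977876443))
scene none
side tcp+12 [344.13304452  96.91360314] 204 mask 330 357 86 108
```

View pics/v3.png

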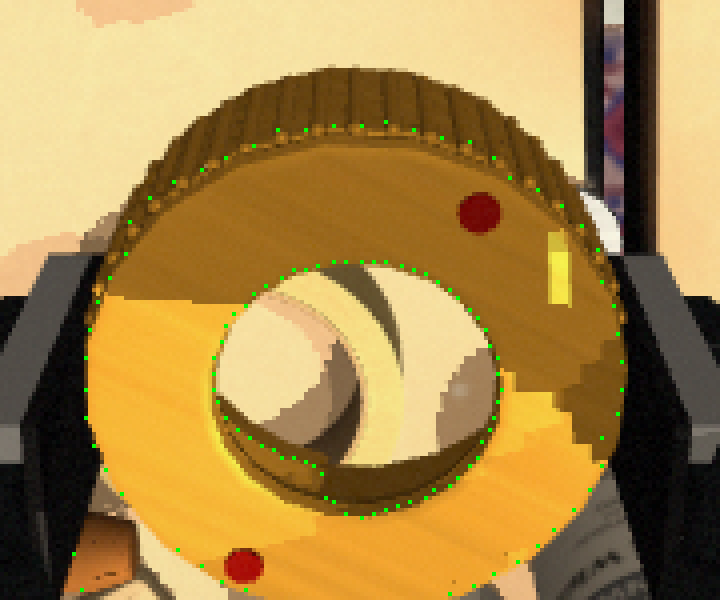

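The zoom confirms that the cap sits level. The fixed side camera agrees that it is about 3 mm toward tool +x, so I'll compensate and move over the mouth.

```bash
python3 -m inch '[[[0.1,-0.01,0],[0,0,0]],[[0.2,-0.01,0],[0,0,0]],[[0.3,-0.02,0],[0,0,0]],[[0.4,-0.03,0],[0,0,0]],[[0.5,-0.04,0],[0,0,0]],[[0.6,-0.04,0],[0,0,0]],[[0.7,-0.05,0],[0,0,0]],[[0.8,-0.06,0],[0,0,0]],[[0.9,-0.06,0],[0,0,0]],[[0.985,-0.07,0],[0,0,0]]]'
python3 -m inch '[[[0,0,0.1],[0,0,0]],[[0,0,0.2],[0,0,0]],[[0,0,0.3],[0,0,0]],[[0,0,0.4],[0,0,0]],[[0,0,0.5],[0,0,0]],[[0,0,0.6],[0,0,0]],[[0,0,0.7],[0,0,0]],[[0,0,0.72],[0,0,0]],[[0,0,0.74],[0,0,0]],[[0,0,0.75],[0,0,0]]]'
python3 - <<'E'
from h import *
o=manip.get_obs();print(o['position'],o['joint_pos'],o['ft_force'])
v=[]
for n in("scene","side","wrist"):
    I=manip.camera(n)[:,:,::-1];C=cam(n,o);q=proj(C,[.5574,-.1703,.16]).astype(int);print(n,q)
    x,y=q;s=40 if n!="wrist" else 110
    v.append(cv2.resize(np.ascontiguousarray(I[max(0,y-s):y+s,max(0,x-s):x+s]),(260,260),interpolation=2))
cv2.imwrite("pics/v4.png",cv2.convertScaleAbs(np.hstack(v),alpha=1.4))
E
```

```text
clock: 16.4
position: [0.5594, -0.1713, 0.2162]
ee_rot: [0.035, 0.999, -0.0, 0.0]
ft_force: [0.0, -0.2, -1.0]
grip_width: 0.687
grasp_force: 54.1
clock: 17.4
position: [0.5602, -0.1715, 0.1563]
ee_rot: [0.036, 0.999, -0.0, 0.0]
ft_force: [-0.1, -0.0, -1.3]
grip_width: 0.689
grasp_force: 54.1
[ 0.5601957  -0.17148861  0.15625944] [ 0.91741268  0.43738661 -0.88136002  1.62874005  0.35259625  1.24320994
  1.46697738] [-0.054429   -0.03581451 -1.34098505]
scene [337 228]
side [305 121]
wrist [320 266]
```

View pics/v4.png

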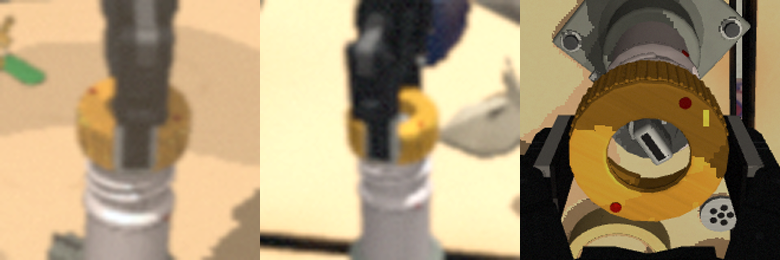

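Scene and side crops show the cap just above the mouth, seemingly shifted slightly toward −x relative to the neck. I'm measuring that at sub-pixel level.

```bash
python3 - <<'E'
from h import *
o=manip.get_obs();p0=o['position']
for n in("scene","side"):
    I=manip.camera(n)[:,:,::-1].copy();cv2.imwrite(f"pics/{n}4.png",I);C=cam(n);H=cv2.cvtColor(I,cv2.COLOR_BGR2HSV)
    ax=np.array([.5574,-.1703]);x0,y0=proj(C,[*ax,.16]).astype(int)
    m=((H[:,:,1]>150)&(H[:,:,0]>8)&(H[:,:,0]<28))
    for v in range(y0-16,y0+14,2):
        xs=np.where(m[v,x0-25:x0+25])[0]
        if len(xs)>2: print("cap",v,xs.min()+x0-25,xs.max()+x0-25,len(xs),(xs.min()+xs.max())/2+x0-25)
    print("pred axis cap top/bottom",proj(C,[*ax,.18]),proj(C,[*ax,.156]))
    for z in(.14,.132,.125,.11,.10,.09,.08):
        u,v=proj(C,[*ax,z]);v=int(round(v));row=H[v,x0-24:x0+24,1].astype(int)
        g=cv2.GaussianBlur(row.astype(np.float32)[None],(3,1),0)[0];lo=row[22:27].mean()
        hi=(np.r_[row[:4],row[-4:]]).mean();t=(lo+hi)/2
        b=np.where(row<t)[0];c=b[(b>4)&(b<44)]
        # subpixel crossing
        i,j=c.min(),c.max();L=i-1+(row[i-1]-t)/max(1,row[i-1]-row[i]);Rr=j+(t-row[j])/max(1,row[j+1]-row[j])
        print("neck z",z,"pred u %.1f"%u,v,"edges %.1f %.1f mid %.2f"%(L+x0-24,Rr+x0-24,(L+Rr)/2+x0-24))
E
```

```text
cap 214 326 331 6 328.5
cap 216 324 331 8 327.5
cap 218 323 329 7 326.0
cap 220 322 329 8 325.5
cap 222 322 329 8 325.5
cap 224 323 330 8 326.5
cap 226 323 331 9 327.0
cap 228 323 330 8 326.5
cap 230 323 329 6 326.0
cap 232 324 329 3 326.5
pred axis cap top/bottom [338.37857673 219.35498253] [337.80537613 230.49141006]
neck z 0.14 pred u 337.4 238 edges 322.3 344.1 mid 333.22
neck z 0.132 pred u 337.3 241 edges 323.1 350.2 mid 336.70
neck z 0.125 pred u 337.1 244 edges 323.2 348.8 mid 335.99
neck z 0.11 pred u 336.8 251 edges 322.6 349.7 mid 336.14
neck z 0.1 pred u 336.5 255 edges 323.9 346.5 mid 335.19
neck z 0.09 pred u 336.3 259 edges 323.1 348.2 mid 335.65
neck z 0.08 pred u 336.1 263 edges 314.6 347.3 mid 330.99
cap 109 308 314 7 311.0
cap 111 308 316 9 312.0
cap 113 308 317 10 312.5
cap 115 310 318 9 314.0
cap 117 293 318 9 305.5
cap 119 293 318 13 305.5
cap 121 293 318 13 305.5
cap 123 293 318 13 305.5
cap 125 294 317 11 305.5
cap 127 295 315 8 305.0
cap 129 309 313 5 311.0
pred axis cap top/bottom [304.93829845 113.50487489] [305.14518914 122.99298998]
neck z 0.14 pred u 305.3 129 edges 297.8 317.4 mid 307.61
neck z 0.132 pred u 305.3 132 edges 295.1 317.7 mid 306.40
neck z 0.125 pred u 305.4 135 edges 295.7 316.7 mid 306.19
neck z 0.11 pred u 305.5 140 edges 295.3 317.4 mid 306.34
neck z 0.1 pred u 305.6 144 edges 296.3 316.4 mid 306.35
neck z 0.09 pred u 305.7 148 edges 296.4 316.5 mid 306.48
neck z 0.08 pred u 305.8 151 edges 296.4 316.6 mid 306.51
```

```bash
python3 -m inch '[[[-0.015,0,0],[0,0,0]],[[-0.015,0,0.03],[0,0,0]],[[-0.015,0,0.05],[0,0,0]],[[-0.015,0,0.07],[0,0,0]],[[-0.015,0,0.09],[0,0,0]],[[-0.015,0,0.11],[0,0,0]],[[-0.015,0,0.12],[0,0,0]],[[-0.015,0,0.13],[0,0,0]],[[-0.015,0,0.14],[0,0,0]],[[-0.015,0,0.14],[0,0,0]]]'
python3 -m inch '[[[0,0,0.01],[0,0,0]],[[0,0,0.02],[0,0,0]],[[0,0,0.03],[0,0,0]],[[0,0,0.04],[0,0,0]],[[0,0,0.04],[0,0,0]],[[0,0,0.04],[0,0,0]],[[0,0,0.04],[0,0,0]],[[0,0,0.04],[0,0,0]],[[0,0,0.04],[0,0,0]],[[0,0,0.04],[0,0,0]]]'
python3 -c "
from workcell import manip;print(manip.get_obs()['torque'],manip.get_obs()['ft_force'])"
```

```text
clock: 18.65
position: [0.5613, -0.1713, 0.1449]
ee_rot: [0.035, 0.999, 0.0, 0.0]
ft_force: [0.1, 0.7, -1.7]
grip_width: 0.692
grasp_force: 54.1
clock: 19.65
position: [0.5612, -0.1714, 0.1416]
ee_rot: [0.035, 0.999, 0.0, -0.0]
ft_force: [-0.7, 3.5, -2.2]
grip_width: 0.688
grasp_force: 54.0
[0.81975438 0.26331538 0.01611904] [-0.66438191  3.51200492 -2.20530997]
```

```bash
python3 -m inch '[[[0,0.008,0],[0,0,0]],[[0,0.008,0],[0,0,0]],[[0,0.008,0.01],[0,0,0]],[[0,0.008,0.02],[0,0,0]],[[0,0.008,0.03],[0,0,0]],[[0,0.008,0.04],[0,0,0]],[[0,0.008,0.04],[0,0,0]],[[0,0.008,0.04],[0,0,0]],[[0,0.008,0.04],[0,0,0]],[[0,0.008,0.04],[0,0,0]]]'
python3 -c "
from workcell import manip;print(manip.get_obs()['torque'],manip.get_obs()['ft_force'])"
```

```text
clock: 20.65
position: [0.5613, -0.171, 0.1385]
ee_rot: [0.036, 0.999, -0.0, 0.0]
ft_force: [-0.8, 0.1, -1.9]
grip_width: 0.69
grasp_force: 54.2
[ 0.19933167  0.15330243 -0.04024626] [-0.772878    0.11463174 -1.86970946]
```

```bash
python3 -m inch '[[[0,0,0.005],[0,0,0]],[[0,0,0.01],[0,0,0]],[[0,0,0.015],[0,0,0]],[[0,0,0.02],[0,0,0]],[[0,0,0.025],[0,0,0]],[[0,0,0.025],[0,0,0]],[[0,0,0.025],[0,0,0]],[[0,0,0.025],[0,0,0]],[[0,0,0.025],[0,0,0]],[[0,0,0.025],[0,0,0]]]'
python3 -c "
from workcell import manip;print(manip.get_obs()['torque'],manip.get_obs()['ft_force'])"
```

```text
clock: 21.65
position: [0.5615, -0.1711, 0.1379]
ee_rot: [0.036, 0.999, -0.001, 0.0]
ft_force: [-7.2, 1.5, 12.1]
grip_width: 0.684
grasp_force: 55.7
[0.35488149 1.49169912 0.01730623] [-7.20034645  1.54871643 12.09742717]
```

```bash
python3 -m inch '[[[0.003,-0.003,0.0],[0,0,0.1]],[[0.007,-0.007,0.002],[0,0,0.2]],[[0.007,-0.01,0.005],[0,0,0.3]],[[0.008,-0.014,0.007],[0,0,0.4]],[[0.009,-0.017,0.01],[0,0,0.5]],[[0.011,-0.02,0.012],[0,0,0.6]],[[0.012,-0.023,0.015],[0,0,0.7]],[[0.014,-0.026,0.017],[0,0,0.8]],[[0.016,-0.028,0.02],[0,0,0.9]],[[0.019,-0.031,0.022],[0,0,1]]]'
python3 -c "
from workcell import manip;o=manip.get_obs();print(o['torque'],o['ft_force'],o['joint_pos'])"
```

```text
clock: 22.65
position: [0.5602, -0.1723, 0.1359]
ee_rot: [0.416, 0.909, 0.0, 0.0]
ft_force: [-4.4, 4.9, 9.0]
grip_width: 0.694
grasp_force: 55.2
[0.96342758 0.88655877 0.17762117] [-4.38330391  4.88230299  9.00344787] [ 0.80911261  0.41245716 -0.73013794  1.65555537  0.29235753  1.1850549
  0.72209723]
```

```bash
python3 -m inch '[[[0.004,-0.002,0.002],[0,0,0.1]],[[0.007,-0.005,0.005],[0,0,0.2]],[[0.008,-0.007,0.007],[0,0,0.3]],[[0.008,-0.01,0.01],[0,0,0.4]],[[0.009,-0.012,0.012],[0,0,0.5]],[[0.01,-0.014,0.015],[0,0,0.6]],[[0.012,-0.016,0.017],[0,0,0.7]],[[0.013,-0.018,0.02],[0,0,0.8]],[[0.015,-0.02,0.022],[0,0,0.9]],[[0.016,-0.022,0.025],[0,0,1]]]'
python3 -c "
from h import *;o=manip.get_obs();T=R.from_quat(o['ee_rot']).as_matrix();print(o['torque'],T.T@o['ft_force'],o['joint_pos'][6])"
```

```text
clock: 23.65
position: [0.5585, -0.1724, 0.1339]
ee_rot: [0.732, 0.681, 0.001, 0.001]
ft_force: [-1.6, 4.0, 7.1]
grip_width: 0.691
grasp_force: 55.0
[0.97719273 0.24224102 0.21565521] [ 3.86902252 -1.90830508 -7.12948713] -0.017676617936118855
```

```bash
python3 -m inch '[[[0.003,-0.003,0.002],[0,0,0.1]],[[0.004,-0.005,0.005],[0,0,0.2]],[[0.005,-0.007,0.007],[0,0,0.3]],[[0.005,-0.01,0.01],[0,0,0.4]],[[0.006,-0.012,0.012],[0,0,0.5]],[[0.007,-0.014,0.015],[0,0,0.6]],[[0.008,-0.016,0.017],[0,0,0.7]],[[0.009,-0.018,0.02],[0,0,0.8]],[[0.01,-0.02,0.022],[0,0,0.9]],[[0.012,-0.022,0.025],[0,0,1]]]'
python3 -c "
from h import *;o=manip.get_obs();T=R.from_quat(o['ee_rot']).as_matrix();print(o['torque'],T.T@o['ft_force'],o['joint_pos'][6])"
python3 -m inch '[[[0.001,-0.003,0.002],[0,0,0.1]],[[0.002,-0.005,0.005],[0,0,0.2]],[[0.002,-0.007,0.007],[0,0,0.3]],[[0.003,-0.009,0.01],[0,0,0.4]],[[0.003,-0.011,0.012],[0,0,0.5]],[[0.004,-0.013,0.015],[0,0,0.6]],[[0.005,-0.014,0.017],[0,0,0.7]],[[0.006,-0.016,0.02],[0,0,0.8]],[[0.007,-0.018,0.022],[0,0,0.9]],[[0.008,-0.02,0.025],[0,0,1]]]'
python3 -c "
from h import *;o=manip.get_obs();T=R.from_quat(o['ee_rot']).as_matrix();print(o['torque'],T.T@o['ft_force'],o['joint_pos'][6])"
```

```text
clock: 24.65
position: [0.5572, -0.1715, 0.132]
ee_rot: [0.937, 0.349, 0.002, 0.001]
ft_force: [1.8, 4.8, 5.3]
grip_width: 0.688
grasp_force: 54.9
[ 0.72943609 -0.1366627   0.19378026] [ 4.45988872 -2.44443913 -5.24833507] -0.7661856579035787
clock: 25.65
position: [0.5566, -0.1699, 0.1304]
ee_rot: [0.999, -0.037, 0.002, -0.0]
ft_force: [-1.5, 3.8, 10.3]
grip_width: 0.689
grasp_force: 55.4
[0.83176417 0.36070005 0.05605714] [ -1.72584758  -3.67697938 -10.28741261] -1.5208123683898287
```

```bash
python3 -m inch '[[[0,-0.004,0.002],[0,0,0.05]],[[0,-0.005,0.004],[0,0,0.1]],[[0,-0.006,0.006],[0,0,0.15]],[[0,-0.007,0.006],[0,0,0.2]],[[0,-0.008,0.006],[0,0,0.25]],[[0,-0.009,0.006],[0,0,0.3]],[[0,-0.01,0.006],[0,0,0.35]],[[0,-0.011,0.006],[0,0,0.4]],[[0,-0.011,0.006],[0,0,0.4]],[[0,-0.011,0.006],[0,0,0.4]]]'
python3 - <<'E'
from h import *
o=manip.get_obs();T=R.from_quat(o['ee_rot']).as_matrix();print(o['torque'],T.T@o['ft_force'],o['joint_pos'][6],np.degrees(np.arctan2(T[1,0],T[0,0])))
im=manip.camera("wrist")[:,:,::-1].copy();cv2.imwrite("pics/w5.png",im);W=cam("wrist",o)
b,g,r=[im[:,:,i].astype(int) for i in range(3)]
m=((r>1.9*g)&(r>1.9*b)&(r>60)).astype(np.uint8);m[:225]=0;m[350:]=0;m[:,:250]=0;m[:,390:]=0
n,_,st,c=cv2.connectedComponentsWithStats(m);P=[]
for i in range(1,n):
    if st[i,4]>15: P.append(plane(W,*c[i],o['position'][2]+.024));print(c[i],st[i,4],P[-1])
d=P[1]-P[0];print(np.degrees(np.arctan2(d[1],d[0]))%180)
E
```

```text
clock: 26.65
position: [0.5587, -0.1677, 0.1305]
ee_rot: [0.982, -0.19, 0.003, -0.001]
ft_force: [6.9, 6.1, 6.6]
grip_width: 0.688
grasp_force: 54.9
[ 1.52624714 -1.44440424  0.53407418] [ 4.18265809 -8.23970271 -6.56115858] -1.8204931354147516 -21.884910897984327
[348.8021978  242.08791209] 91 [ 0.57555076 -0.18839649  0.15447727]
[290.796875 331.59375 ] 64 [ 0.54375003 -0.14904295  0.15447727]
128.94091123436692
```

```bash
cat > dots.py <<'E'
from h import *
o=manip.get_obs();T=R.from_quat(o['ee_rot']).as_matrix();yw=np.degrees(np.arctan2(T[1,0],T[0,0]))
im=manip.camera("wrist")[:,:,::-1].copy();cv2.imwrite("pics/wl.png",im);W=cam("wrist",o)
b,g,r=[im[:,:,i].astype(int) for i in range(3)]
m=((r>1.9*g)&(r>1.9*b)&(r>50)).astype(np.uint8);m[:200]=0;m[360:]=0;m[:,:240]=0;m[:,400:]=0
n,_,st,c=cv2.connectedComponentsWithStats(m);P=[]
for i in range(1,n):
    if st[i,4]>15: P.append(plane(W,*c[i],o['position'][2]+.024));print(c[i],st[i,4])
print("tau_z",o['torque'],"Ftool",T.T@o['ft_force'],"j7",o['joint_pos'][6],"yaw",yw)
d=P[1]-P[0];a=np.degrees(np.arctan2(d[1],d[0]))%180-180;print("cap yaw",a,"rel",a-yw,"in hand",T.T@(np.mean(P,0)-o['position']))
E
python3 -m inch '[[[0,-0.002,0.002],[0,0,0.05]],[[0,-0.003,0.004],[0,0,0.1]],[[0,-0.003,0.006],[0,0,0.15]],[[0,-0.003,0.006],[0,0,0.2]],[[0,-0.003,0.006],[0,0,0.25]],[[0,-0.003,0.006],[0,0,0.3]],[[0,-0.003,0.006],[0,0,0.35]],[[0,-0.003,0.006],[0,0,0.4]],[[0,-0.003,0.006],[0,0,0.4]],[[0,-0.003,0.006],[0,0,0.4]]]'
python3 dots.py
```

```text
clock: 27.7
position: [0.558, -0.1664, 0.1299]
ee_rot: [0.94, -0.34, 0.002, -0.002]
ft_force: [0.7, 9.7, 10.3]
grip_width: 0.693
grasp_force: 56.1
[332.86315789 233.54736842] 95
[305.52173913 334.30434783] 69
tau_z [ 2.1403285  -0.47060054  1.33094731] Ftool [ -5.67497083  -7.92382882 -10.27930197] j7 -2.1219299148093755 yaw -39.75509087457067
cap yaw -52.87400475342926 rel -13.118913878858592 in hand [ 0.00279431  0.00085548 -0.02399617]
```

```bash
python3 -m inch '[[[-0.004,-0.004,0],[0,0,-0.1]],[[-0.006,-0.006,-0.002],[0,0,-0.2]],[[-0.006,-0.005,-0.005],[0,0,-0.3]],[[-0.005,-0.003,-0.008],[0,0,-0.4]],[[-0.005,-0.001,-0.01],[0,0,-0.5]],[[-0.004,0,-0.013],[0,0,-0.6]],[[-0.003,0.001,-0.016],[0,0,-0.7]],[[-0.002,0.003,-0.019],[0,0,-0.8]],[[-0.001,0.004,-0.022],[0,0,-0.9]],[[0,0.005,-0.025],[0,0,-1]]]'
python3 dots.py
```

```text
clock: 28.75
position: [0.5559, -0.1705, 0.1307]
ee_rot: [0.999, 0.044, 0.001, 0.001]
ft_force: [-0.2, -0.2, 3.2]
grip_width: 0.684
grasp_force: 55.4
[333.24175824 233.6043956 ] 91
[305.21538462 334.29230769] 65
tau_z [-0.08284774  0.01522543 -0.03229066] Ftool [-0.22306387  0.13713976 -3.2060999 ] j7 -1.3649843328569593 yaw 5.0969199418439874
cap yaw -8.345170532778354 rel -13.442090474622342 in hand [ 2.47466898e-03  2.24269182e-05 -2.39950955e-02]
```

```bash
python3 -m inch '[[[0,0.002,-0.001],[0,0,-0.1]],[[0,0.003,-0.003],[0,0,-0.2]],[[0.001,0.005,-0.006],[0,0,-0.3]],[[0.001,0.006,-0.008],[0,0,-0.4]],[[0.002,0.008,-0.01],[0,0,-0.5]],[[0.002,0.009,-0.012],[0,0,-0.6]],[[0.003,0.01,-0.014],[0,0,-0.7]],[[0.004,0.011,-0.017],[0,0,-0.8]],[[0.005,0.012,-0.02],[0,0,-0.9]],[[0.006,0.013,-0.022],[0,0,-1]]]'
python3 dots.py
```

```text
clock: 29.8
position: [0.5569, -0.1718, 0.1327]
ee_rot: [0.906, 0.422, 0.001, 0.001]
ft_force: [2.2, -2.1, 4.5]
grip_width: 0.69
grasp_force: 55.6
[333.17391304 233.72826087] 92
[305.15625 334.25   ] 64
tau_z [-0.29524787 -0.37219402 -0.13585216] Ftool [-0.14542784  3.03472272 -4.5071156 ] j7 -0.6135688935227613 yaw 49.982705232043884
cap yaw -143.4702993929598 rel -193.45300462500367 in hand [ 0.00284196 -0.00078073 -0.02400024]
```

View pics/wl.png

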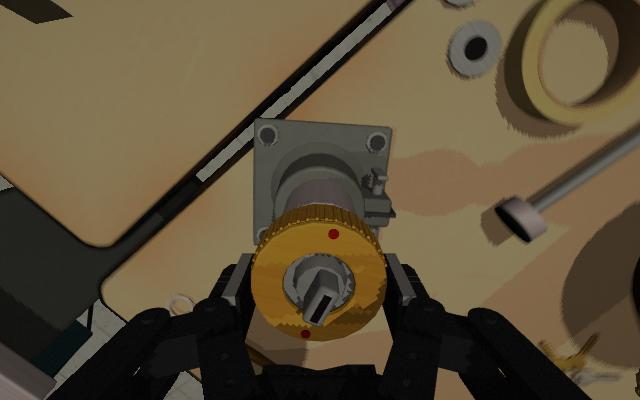

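The cap is level on the neck, with dots at (333,234) and (305,334), and the nozzle stands through its hole. A last small 4.5° nudge centres the back-off angle, then the arm holds still.

```bash
python3 -m inch '[[[0,0.002,-0.001],[0,0,-0.05]],[[0,0.003,-0.002],[0,0,-0.1]],[[0,0.003,-0.002],[0,0,-0.1]],[[0,0.003,-0.002],[0,0,-0.1]],[[0,0.003,-0.002],[0,0,-0.1]],[[0,0.003,-0.002],[0,0,-0.1]],[[0,0.003,-0.002],[0,0,-0.1]],[[0,0.003,-0.002],[0,0,-0.1]],[[0,0.003,-0.002],[0,0,-0.1]],[[0,0.003,-0.002],[0,0,-0.1]]]'
python3 dots.py && python3 -c "
from workcell import manip;print(manip.hand_in())"
```

```text
clock: 30.85
position: [0.5571, -0.1719, 0.1329]
ee_rot: [0.89, 0.456, 0.001, 0.001]
ft_force: [0.9, -1.6, 5.2]
grip_width: 0.688
grasp_force: 55.7
[333.11827957 233.70967742] 93
[305.15625 334.25   ] 64
tau_z [-0.27914286 -0.35002944 -0.05194145] Ftool [-0.80957798  1.69780601 -5.21381514] j7 -0.5414812339232522 yaw 54.307666529347415
cap yaw -139.11558301052636 rel -193.42324953987378 in hand [ 0.00290885 -0.00084207 -0.02400131]
the job is handed in; nothing more can be done
None
```

I screwed the cap onto the mouth until it hit its stop, then backed it off about a quarter turn (85–94° by the camera readings); the gripper is still holding it at about 55 N, and I handed the job in at about 31 s; it returned no verdict.

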